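# Mark a flat bar in the bench marking press

## Task

Push the aluminium flat bar along the press's channel until its front end is home against the end stop. Then press the press's plunger down with closed fingers, through its soft first stop to the firm second stop, hold it there for about a second with a push of about 15 N (over 20 N spoils the punch), and let the plunger come all the way back up, leaving the bar home. Do not press the plunger before the bar is home, and leave the pliers, clamp block and brush where they lie.

Things in the scene. Friction and masses are not known exactly. Their poses are not given: they have to be found in the camera images.
- press: Grey bench marking press, bolted down: foot plate 250 x 110 x 8 mm; column 70 mm wide, 133 mm high at the far (+x) end; head (x -25 to 50 mm, 62 mm wide, 38 to 133 mm above the table) over the channel. Origin on the plunger's axis at table height; z up, x along the channel, away from the robot: the way the bar is fed.
- bed: Channel floor: steel strip, top 20 mm above the table, from 130 mm before the plunger's axis to 40 mm beyond it, between two rails (28 mm high, 12 mm thick, 27 mm apart inside) that run from x = -95 to 30 mm. Origin on the plunger's axis, at its underside, 8 mm above the table; axes as the press.
- end_stop (a point): Point on the column face that stops the bar, 40 mm beyond the plunger's axis, on the channel's centre line, 25 mm above the table (the bar's mid height).
- bar: Plain aluminium flat bar 180 x 25 x 10 mm, about 0.12 kg, loose, lying flat in the channel (1 mm play each side), its front end 25 to 60 mm short of the end stop. Origin: centre of its underside; x along it, towards the stop. Home: origin 90 mm short of the end stop, rear end overhanging the bed by 10 mm.
- bar_rear (a point): Centre of the bar's rear end face (nearer the robot), where to push it; 25 mm above the table. Behind the bed's end only the foot plate, 8 mm high, lies below it.
- cap_top (a point): Centre of the flat top of the plunger's round black cap (44 mm across, 18 mm thick, on an 18 mm stem above the head); 195 mm above the table when up; moves down with the plunger.
- plunger (a joint): Plunger travel in m, 0 up, grows pressed, at most 0.036. Return spring 1.5 N at the top, 4 N low down. Soft first stop where the hidden punch meets the bar, 8 to 24 mm down (varies, cannot be seen): the push steps up by 3 N to about 5 N, then 0.5 N per mm for 5 mm. Then the firm second stop at 8 to 10 N: 7 N per mm. Right push about 15 N; over 20 N spoils the punch. A stopped push may slacken.
- pliers: Steel pliers 180 mm long, lying on the table near the press; bystander. Origin near the middle, at table height.
- clamp_block: Aluminium block 50 x 35 x 22 mm with a steel post and a small black lever, 67 mm high; bystander. Origin: centre of its underside.
- brush: Hand brush with a wooden handle, about 200 mm long, lying on the table near the press; bystander.
There are look-alikes about, which are no part of the job. What is meant by the bar is not brown or turquoise, and is the larger of those in its own colour.

How it is judged:
On the way, in this order (a step that is already met when the one before it is completed fails the run):
1. the bar is pushed home against the end stop (within 2.5 mm) with the plunger still up (x of bar in the frame of press above -0.0525 m and value of joint plunger below 0.003 m), for 0.1 s.
2. the plunger is pressed to its firm second stop and held: the punch bears on the bar, and the bar on the bed with more than 9 N, the bar home and not touched by the fingers (x of bar in the frame of press above -0.0525 m and contact force between bed and bar above 9 N and contact force between the fingers and bar below 0.5 N and value of joint plunger above 0.006 m), for 0.5 s.
At the end, for the whole second after the job is handed in: The bar lies flat and still on the bed, home against the end stop (within 2.5 mm), and the plunger is back up (within 2 mm) (x of bar in the frame of press above -0.0525 m and value of joint plunger below 0.002 m and linear speed of bar below 0.01 m/s and angle between bar's own z axis and vertical below 0.05 rad); the robot touches nothing.
It fails at once if the punch is overloaded: the bar is pressed on the bed with more than 20.5 N (contact force between bed and bar above 20.5 N).
It fails at once if the plunger is pressed (over 6 mm) while the bar is not home (more than 4 mm short) (value of joint plunger above 0.006 m and x of bar in the frame of press below -0.054 m).
It fails at once if pliers moved by more than 20 mm (distance of pliers from where it was at the start of the episode above 0.02 m).
It fails at once if clamp block moved by more than 20 mm (distance of clamp_block from where it was at the start of the episode above 0.02 m).
It fails at once if brush moved by more than 20 mm (distance of brush from where it was at the start of the episode above 0.02 m).
It also fails if it takes over 58 s, if anything falls off the work surface, if the arm or the gripper's body presses on something with over 40 N, if the wrist force passes 120 N, or if a joint passes its speed limit or range.

## Robot

A 7-joint arm with a two-finger parallel gripper is mounted at the origin on the work surface. World frame = base frame: x ahead of the robot, y to its left, z up, the work surface at z = 0. Lengths are in m, angles in rad, forces in N, time in s.
With the tool pointing down it reaches from about 0.425 to 0.875 m from the base axis. Payload 4.7 kg.
Tool frame: the origin (TCP) lies midway between the tips of the shut fingers; the grasp point (between the pads) lies 19 mm behind it; x points along the fingers, z is the direction in which the jaws open and shut, and the axes are right-handed (so a half turn about x gives the same grasp; the last joint's range is limited). The gripper opens to 87 mm and grips with 3 to 60 N. Pads are 19 mm wide; open, the fingers measure 117 mm over their backs; the gripper's body (75 mm by 190 mm) begins 51 mm behind the grasp point.
Start: joints at [-1.212, 0.321, -0.07, 1.45, 0.023, 1.371, -0.057], TCP at [0.22, 0.612, 0.223] pointing down, gripper open.
Joint ranges: [-2.86, 2.86], [-0.3, 2.09], [-1.38, 1.24], [0.06, 2.45], [-1.56, 4.7], [0.09, 2.05], [-2.69, 2.69]. Speed limits (rad/s): [2.57, 2.57, 3.14, 3.14, 3.14, 3.14, 3.14].

## Interface

Orientations are given as a rotation vector (axis times angle).
In Python, from bench import ctrl, vision, close_job gives the robot as it stands. The module is installed in compiled form; this text tells all that it offers.
- The arm moves only by the tool servo_tool, never from a script. Its argument "commands" is a list that holds one entry, the list of rows, each a list of 7 numbers: the turn, a rotation vector about the tool's x, y, z in degrees, then the shift along the tool's x, y, z in mm, then the finger opening in mm, from 0 to 87. In form: [[[wx, wy, wz, x, y, z, grip], ...]]. A call has 1 to 5 rows; each row is the pose to reach, as a shift and turn from the pose commanded when the call began, along the tool's axes at that moment; what a row does not reach only later rows make up. A row lasts 1/8 s, in which the tool goes at most 62.5 mm and 10.7 degrees, less where a joint would pass 70% of its speed; a pose out of reach is approached as far as the arm can. A call with a gripper value outside its range is refused whole. The fingers move at their own pace and stop on an object; "newtons" is the grip in N (left out, the last holds). Time passes only in rows, so rows that repeat a pose let the fingers close. It gives the time, the measured TCP pose, the force and the opening at its end, in the units of the state.
- ctrl.get_state(): the state, without advancing time (a new reading comes with each control period).
- vision.get_image(name): name is "scene" or "top" or "wrist"; returns the picture (384x512x3 uint8, red, green, blue); there is no depth.
- vision.camera_info(name): a dict with "fov_y" (degrees; the focal length in pixels is half the picture's height over the tangent of half this angle, whatever the lens; pixels are square), "cx", "cy" (the principal point, pixels), "pose" (4x4, takes a point from camera to world coordinates). Camera axes: x right, y down, z forward; pixel columns grow to the right and rows downward; lengths in m; the calibration is good to about 2 mm. The wrist camera is an equidistant fisheye: a pixel r from the principal point sees the ray r / f radians off the axis. A picture is of the moment at which its call begins: read the wrist's pose just before it. camera_info takes no time and is no camera call; for the wrist camera it gives the pose at the moment of the call.
- close_job(): hands the job in, once; it reports no verdict.
The state is a dict: "time": time; "joint_positions": joint angles; "qd": joint speeds; "joint_torque": joint torques, N m; "position": TCP position; "tool_rot": TCP orientation; "ft_force": force on the tool from outside, world axes, zero at the start; "torque": the same for the moment, N m; "grip_width": opening from 0.0 (shut) to 1.0 (fully open).
Only numpy, scipy, OpenCV 4.12 (cv2) and the standard library are available. Lean on these libraries where they do the work, as an engineer would, in place of code of your own. Each camera call takes 0.05 s, during which the arm holds its last target. There are 200 camera calls.

## Working session

There is one attempt and no reset: what is moved stays moved. The work goes in short steps, Python scripts to look and compute and a tool call to move; the robot and the scene stay as the last step left them, time stands still between calls to the robot, and variables do not carry over. Pictures are saved under pics/ and viewed, about 8 in all and at most 12, crops included, and the job is handed in when it is done.

Besides the shell and the picture viewer there is one more tool, called after ">>>" as name([rows], argument=value, ...), one row to a line, values as JSON. servo_tool: Moves the arm, as the interface text tells. Its arguments: {"type":"object","properties":{"commands":{"type":"array"},"newtons":{"type":"number"}},"required":["commands"]}

```bash
mkdir -p pics
cat > h.py <<'E'
import numpy as np, cv2
from scipy.spatial.transform import Rotation as R
from bench import ctrl, vision, close_job
def cam(n):
    i=vision.camera_info(n); f=192/np.tan(np.radians(i["fov_y"])/2); return f,i["cx"],i["cy"],np.array(i["pose"])
def onplane(n,u,v,z):
    f,cx,cy,P=cam(n); d=P[:3,:3]@np.array([(u-cx)/f,(v-cy)/f,1]); o=P[:3,3]; return o+d*(z-o[2])/d[2]
def proj(n,p):
    f,cx,cy,P=cam(n); q=P[:3,:3].T@(np.array(p)-P[:3,3]); return q[0]/q[2]*f+cx,q[1]/q[2]*f+cy
def img(n): return np.array(vision.get_image(n))[:,:,::-1].copy()
E
python3 - <<'E'
from h import *
s=ctrl.get_state(); print(s)
a=img("scene");b=img("top")
cv2.imwrite("pics/scene_raw.png",a);cv2.imwrite("pics/top_raw.png",b)
cv2.imwrite("pics/s0.png",cv2.resize(a,(768,576)));cv2.imwrite("pics/t0.png",cv2.resize(b,(768,576)))
for n in("scene","top"):print(cam(n))
E
```

```text
{'time': 0.0, 'joint_positions': array([-1.21195064,  0.32180086, -0.07008934,  1.45165614,  0.02258447,
        1.37078001, -0.05692272]), 'qd': array([-0.00100112, -0.00053911,  0.00130734,  0.00064271, -0.0012102 ,
        0.00028253,  0.00029817]), 'joint_torque': array([ 2.11532688e-04, -4.91288924e+01, -4.03726939e-01, -3.12526703e+01,
       -6.40363223e-02,  4.37287556e-02,  1.45186282e-04]), 'position': array([0.2195286 , 0.61123331, 0.22148538]), 'tool_rot': array([-0.95275151,  1.3543059 ,  0.9508766 ]), 'ft_force': array([-0.7047744 ,  0.53483087, -0.35427281]), 'torque': array([ 0.01952798, -0.00424246,  0.0129665 ]), 'grip_width': 1.0009015209900847}
(np.float64(463.73373606508176), 254.9369427820989, 189.38652924213744, array([[-0.88988089,  0.35550474, -0.28588176,  0.94680466],
       [ 0.45601547,  0.67572353, -0.57917839,  0.7544214 ],
       [-0.01272363, -0.64576628, -0.76342912,  1.08448758],
       [ 0.        ,  0.        ,  0.        ,  1.        ]]))
(np.float64(357.61944817314355), 255.95617018828924, 189.23180281825844, array([[ 0.01944331, -0.99097557,  0.13262495,  0.46607244],
       [-0.99970333, -0.01732302,  0.01712234,  0.02874216],
       [-0.01467035, -0.13291851, -0.99101839,  0.92793979],
       [ 0.        ,  0.        ,  0.        ,  1.        ]]))
```

View pics/s0.png

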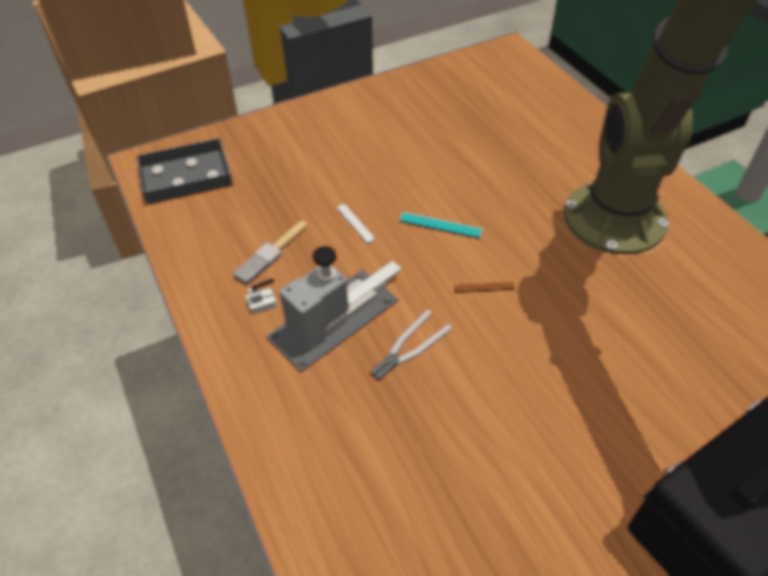

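View pics/t0.png

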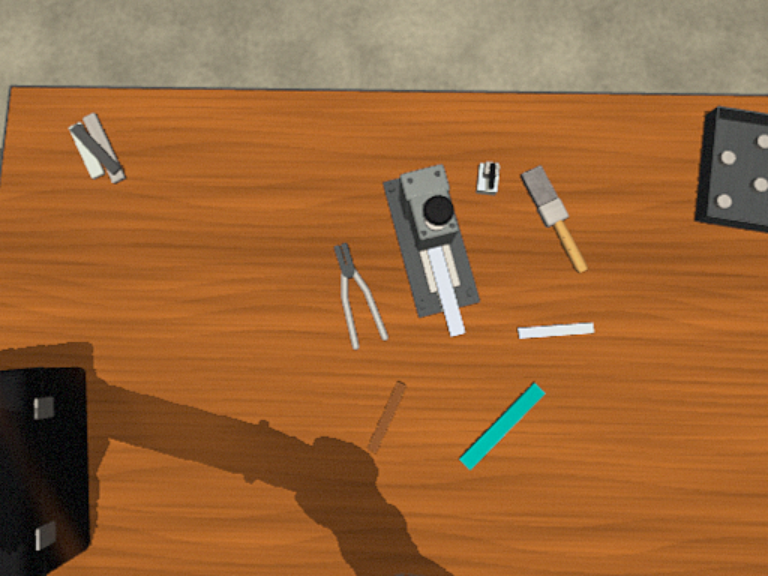

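The scene view shows the press at about (335,310), its cap at (324,256) and the bar's rear end at (392,270). The top view shows the cap at (438,210) and the bar in the channel with its rear at (457,333). There are four bar-like things in the top view: silver in the channel (445,290), a small silver one (555,330), brown (388,415) and turquoise (503,425). The one in the channel fits, as it is the larger of the two silver ones. I'll confirm it in a crop with measurements.

Run:
```python
from h import *
t=cv2.imread("pics/top_raw.png"); s=cv2.imread("pics/scene_raw.png")
def cap(im,n,x0,y0,x1,y1):
    m=np.zeros(im.shape[:2],np.uint8); m[y0:y1,x0:x1]=(im[y0:y1,x0:x1].max(2)<45)*255
    c=max(cv2.findContours(m,0,2)[0],key=cv2.contourArea); print(n,cv2.minEnclosingCircle(c),cv2.fitEllipse(c)); return cv2.minEnclosingCircle(c)[0]
ct=cap(t,"top",270,120,312,160); cs=cap(s,"scene",200,158,232,182)
print("cap top@.195",onplane("top",*ct,.195),"scene",onplane("scene",*cs,.19))
# bar: bright bluish-grey
h=cv2.cvtColor(t,cv2.COLOR_BGR2HSV); m=((h[:,:,1]<45)&(h[:,:,2]>165)).astype(np.uint8)*255
m[:150]=0;m[:,:270]=0;m[235:]=0;m[:,330:]=0
print(t[190,296],t[190,285],t[185,302],t[215,303],t[150,265])
ys,xs=np.nonzero(m)
for y in range(163,226,4):
    r=np.nonzero(m[y])[0]; print(y,(r.min(),r.max()) if len(r) else None,end=' ')
# foot plate
g=((h[:,:,1]<60)&(h[:,:,2]<110)).astype(np.uint8)*255; g[:100]=0;g[230:]=0;g[:,:250]=0;g[:,325:]=0
c=max(cv2.findContours(g,0,2)[0],key=cv2.contourArea);print(cv2.minAreaRect(c),cv2.boxPoints(cv2.minAreaRect(c)))
cv2.imwrite("pics/c1.png",cv2.resize(np.hstack([t[100:235,240:340],s[150:285,170:300]]),None,fx=3.4,fy=3.4,interpolation=2))
```

```text
top ((291.8266906738281, 139.67529296875), 9.849966049194336) ((291.9147033691406, 139.72035217285156), (18.73384666442871, 19.080949783325195), 121.83164978027344)
scene ((215.6904754638672, 170.8015899658203), 5.746758937835693) ((215.87481689453125, 170.99281311035156), (10.496562004089355, 11.220512390136719), 98.95677185058594)
cap top@.195 [ 0.67066208 -0.03201895  0.195     ] scene [ 0.67375116 -0.02878888  0.19      ]
[236 228 224] [ 94  99 101] [207 221 228] [239 232 228] [90 94 89]
163 (np.int64(297), np.int64(298)) 167 (np.int64(281), np.int64(300)) 171 (np.int64(281), np.int64(301)) 175 (np.int64(282), np.int64(302)) 179 (np.int64(283), np.int64(303)) 183 (np.int64(284), np.int64(304)) 187 (np.int64(285), np.int64(305)) 191 (np.int64(286), np.int64(301)) 195 (np.int64(292), np.int64(302)) 199 (np.int64(294), np.int64(303)) 203 (np.int64(295), np.int64(304)) 207 (np.int64(296), np.int64(305)) 211 (np.int64(297), np.int64(307)) 215 (np.int64(298), np.int64(308)) 219 (np.int64(299), np.int64(309)) 223 (np.int64(300), np.int64(304)) ((287.0605773925781, 161.024169921875), (93.32716369628906, 41.84981155395508), 74.87599182128906) [[254.68549  121.436356]
 [295.08575  110.51735 ]
 [319.43567  200.61198 ]
 [279.0354   211.53099 ]]
```

View pics/c1.png

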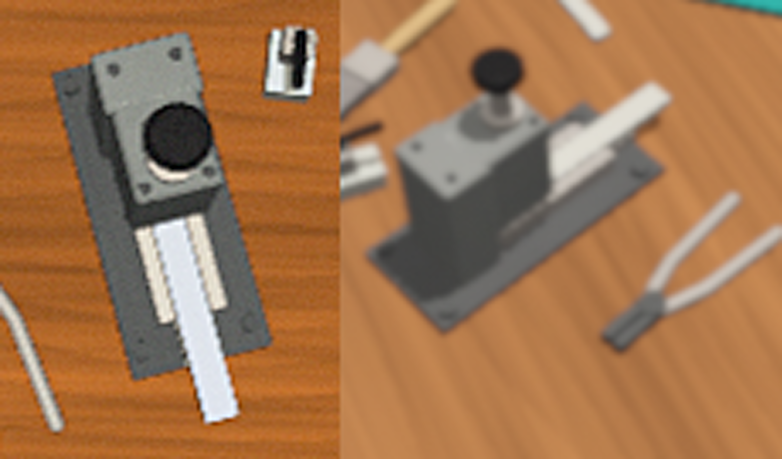

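The crop shows the bluish-silver bar in the channel, its rear end at crop (222,418), overhanging the foot plate towards the robot. It is confirmed as the bar.

Run:
```python
from h import *
t=cv2.imread("pics/top_raw.png"); h=cv2.cvtColor(t,cv2.COLOR_BGR2HSV)
m=((h[:,:,1]<45)&(h[:,:,2]>165)).astype(np.uint8)*255
C=[]
for y in range(194,219,1):
    r=[x for x in np.nonzero(m[y])[0] if 285<x<315]; C.append(onplane("top",(min(r)+max(r)+0)/2,y,.03))
C=np.array(C);v=cv2.fitLine(C[:,:2].astype(np.float32),cv2.DIST_HUBER,0,.001,.001).ravel();d=v[:2]*np.sign(v[0]);print("bar dir",d,np.degrees(np.arctan2(d[1],d[0])),"pt",v[2:])
for a,b in(((254.7,121.4),(279.,211.5)),((295.1,110.5),(319.4,200.6))):
    p=onplane("top",*a,.008);q=onplane("top",*b,.008);e=(p-q)[:2];print("plate edge",np.degrees(np.arctan2(e[1],e[0])),np.linalg.norm(e))
rear=np.array([onplane("top",301,224,.03),onplane("top",309.5,221.5,.03)]);print("rear corners",rear)
rc=rear.mean(0)[:2];n=np.array([-d[1],d[0]])
cap=onplane("top",291.83,139.67,.195)[:2]
for nm,c in(("cap",cap),("rear",rc)):
  w=c-v[2:];print(nm,c,"along",w@d,"across",w@n)
print("cap-rear",(cap-rc)@d)
s=ctrl.get_state();Rm=R.from_rotvec(s["tool_rot"]).as_matrix();print(Rm)
for nm in("pliers",):
  for p in((344,246),(356,347),(386,338)):print(onplane("top",p[0]/1.5,p[1]/1.5,.01))
```

```text
bar dir [0.9628068  0.27019072] 15.675616 pt [ 0.53770876 -0.07052963]
plate edge 15.725116870393727 0.24822787072186484
plate edge 14.83519748774797 0.24890305787919356
rear corners [[ 0.50064956 -0.06989047  0.03      ]
 [ 0.50727067 -0.09106486  0.03      ]]
cap [ 0.67067364 -0.03202583] along 0.13842286486926894 across 0.0011458480359150343
rear [ 0.50396012 -0.08047767] along -0.03518129143228658 across -0.0004594656924229717
cap-rear 0.1736041563015555
[[-5.03914529e-04 -9.41172349e-01  3.37926554e-01]
 [-1.61694406e-03  3.37926922e-01  9.41170963e-01]
 [-9.99998566e-01 -7.21386110e-05 -1.69210932e-03]]
[0.65432807 0.11558601 0.01      ]
[0.479713   0.09001277 0.01      ]
[0.49591941 0.03927301 0.01      ]
```

>>> servo_tool([
  [[10,0,0,0,-46,-22,0],[20,0,0,0,-92,-43,0],[30,0,0,0,-138,-65,0],[40,0,0,0,-184,-87,0],[50,0,0,0,-230,-108,0]],
], newtons=20)

```text
time: 0.72
position: [0.4005, 0.4308, 0.2222]
tool_rot: [-0.273, 1.554, 0.273]
ft_force: [1.2, -0.0, -0.6]
grip_width: 0.512
```

```bash
cat >> h.py <<'E'
def go(p,yawy=15.4):
    "row from measured pose to world TCP p, tool down, tool y at yawy deg"
    s=ctrl.get_state();M=R.from_rotvec(s["tool_rot"]);c,q=np.cos(np.radians(yawy)),np.sin(np.radians(yawy))
    T=np.array([[0,c,q],[0,q,-c],[-1,0,0]])
    w=(M.inv()*R.from_matrix(T)).as_rotvec(True);d=M.inv().apply(np.array(p)-s["position"])*1000
    print("t",round(s["time"],2),"pos",s["position"].round(4),"F",s["ft_force"].round(2),"j",s["joint_positions"].round(2),"grip",round(s["grip_width"],3),"row",w.round(1),d.round(1))
E
python3 -c "
from h import *
go((.47,.2,.223));go((.46,-.092,.223))"
```

```text
t 0.72 pos [0.4005 0.4308 0.2222] F [ 1.2  -0.   -0.61] j [-1.01  0.19  0.16  1.62 -0.03  1.34 -0.49] grip 0.512 row [94.5 -0.   0. ] [  -0.7 -240.7  -13.3]
t 0.72 pos [0.4005 0.4308 0.2222] F [ 1.2  -0.   -0.61] j [-1.01  0.19  0.16  1.62 -0.03  1.34 -0.49] grip 0.512 row [94.5 -0.   0. ] [  -0.6 -511.8 -122.2]
```

>>> servo_tool([
  [[10,0,0,0,-48,-3,0],[20,0,0,0,-96,-5,0],[30,0,0,0,-144,-8,0],[40,0,0,0,-192,-11,0],[50,0,0,0,-240,-13,0]],
])

```text
time: 1.35
position: [0.4705, 0.2011, 0.2223]
tool_rot: [0.411, 1.532, -0.412]
ft_force: [0.3, 0.9, -0.7]
grip_width: 0.018
```

```bash
python3 -c "
from h import *
go((.46,-.092,.223))"
```

```text
t 1.35 pos [0.4705 0.2011 0.2223] F [ 0.32  0.89 -0.73] j [-0.82  0.02  0.37  1.8  -0.01  1.32 -0.97] grip 0.018 row [44.5 -0.   0. ] [  -0.7 -258.9  137.7]
```

>>> servo_tool([
  [[9,0,0,0,-52,28,0],[18,0,0,0,-104,55,0],[27,0,0,0,-156,83,0],[36,0,0,0,-208,110,0],[44.5,0,0,0,-259,138,0]],
])

```text
time: 1.98
position: [0.4612, -0.0924, 0.2224]
tool_rot: [1.009, 1.325, -1.007]
ft_force: [0.7, -0.9, -0.6]
grip_width: 0.005
```

Run:
```python
from h import *
go((.462,-.092,.10))
s=ctrl.get_state();d=np.array([np.cos(np.radians(15.4)),np.sin(np.radians(15.4))]);n=np.array([-d[1],d[0]])
w=s["position"][:2]-[.504,-.0803];print("rel rear along,across",w@d*1e3,w@n*1e3)
f=cam("wrist");print(f)
cv2.imwrite("pics/w1.png",cv2.resize(img("wrist"),(768,576)))
```

```text
t 1.98 pos [ 0.4612 -0.0924  0.2224] F [ 0.72 -0.85 -0.6 ] j [-0.54 -0.11  0.65  1.9   0.06  1.33 -1.21] grip 0.005 row [ 0.1 -0.  -0. ] [ 1.224e+02  8.000e-01 -1.000e-01]
rel rear along,across -44.476457865737615 -0.341745513995981
(np.float64(297.3186396354542), 257.6787344044967, 188.94987329972633, array([[ 0.26725212, -0.92647981, -0.26497446,  0.53523134],
       [-0.96362576, -0.25732275, -0.07218314, -0.07179797],
       [-0.00130774,  0.27462731, -0.96154986,  0.38533965],
       [ 0.        ,  0.        ,  0.        ,  1.        ]]))
```

View pics/w1.png

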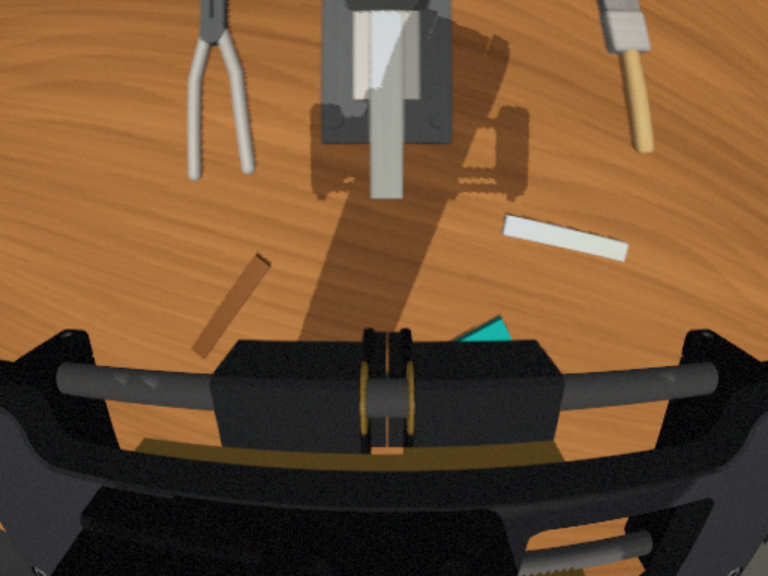

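Fingers are shut and in line with the bar, whose rear end is at (387,198). The wrist ray puts that at (0.505,-0.080), agreeing with the top view. Descending behind it.

>>> servo_tool([
  [[0,0,0,50,0,0,0],[0,0,0,100,0,0,0],[0,0,0,150,0,0,0],[0,0,0,190,0,0,0],[0,0,0,205,0,0,0]],
])

```text
time: 2.65
position: [0.4597, -0.0904, 0.0153]
tool_rot: [1.002, 1.33, -1.007]
ft_force: [0.0, -0.6, 0.5]
grip_width: 0.01
```

>>> servo_tool([
  [[0,0,0,0,8,0,0],[0,0,0,0,16,0,0],[0,0,0,0,22,0,0],[0,0,0,0,27,0,0],[0,0,0,0,30,0,0]],
])

```text
time: 3.28
position: [0.4913, -0.0823, 0.0179]
tool_rot: [1.005, 1.326, -1.004]
ft_force: [0.0, -0.1, 0.4]
grip_width: 0.01
```

>>> servo_tool([
  [[0,0,0,0,4,0,0],[0,0,0,0,8,0,0],[0,0,0,0,12,0,0],[0,0,0,0,16,0,0],[0,0,0,0,20,0,0]],
])

```text
time: 3.9
position: [0.5104, -0.0769, 0.0175]
tool_rot: [1.005, 1.326, -1.004]
ft_force: [-0.3, -0.7, 0.5]
grip_width: 0.004
```

>>> servo_tool([
  [[0,0,0,0,2,0,0],[0,0,0,0,4,0,0],[0,0,0,0,6,0,0],[0,0,0,0,8,0,0],[0,0,0,0,10,0,0]],
])

```text
time: 4.53
position: [0.5198, -0.0742, 0.0176]
tool_rot: [1.005, 1.327, -1.004]
ft_force: [-1.1, 0.2, 0.2]
grip_width: 0.004
```

```bash
cat >> h.py <<'E'
D=np.array([np.cos(np.radians(15.4)),np.sin(np.radians(15.4))]);N=np.array([-D[1],D[0]])
def rel(c=(.6707,-.0320)):
    s=ctrl.get_state();w=s["position"][:2]-c;print("t",round(s["time"],2),"rel axis mm",(w@D*1e3).round(1),(w@N*1e3).round(1),"z",s["position"][2].round(4),"F along/across/z",(s["ft_force"][:2]@D).round(2),(s["ft_force"][:2]@N).round(2),s["ft_force"][2].round(2),"j",s["joint_positions"].round(2))
E
python3 -c "
from h import *
rel()"
```

```text
t 4.53 rel axis mm -156.7 -0.6 z 0.0176 F along/across/z -0.98 0.5 0.18 j [-0.48  0.3   0.65  1.99 -0.23  0.92 -1.01]
```

>>> servo_tool([
  [[0,0,0,0,1,0,0],[0,0,0,0,2,0,0],[0,0,0,0,3,0,0],[0,0,0,0,4,0,0]],
])

```text
time: 5.03
position: [0.5235, -0.0732, 0.0176]
tool_rot: [1.005, 1.327, -1.004]
ft_force: [-0.9, 0.6, -0.5]
grip_width: 0.007
```

>>> servo_tool([
  [[0,0,0,0,1,0,0],[0,0,0,0,2,0,0]],
])

```text
time: 5.28
position: [0.5254, -0.0727, 0.0176]
tool_rot: [1.004, 1.327, -1.004]
ft_force: [-1.5, -0.5, 0.7]
grip_width: -0.001
```

>>> servo_tool([
  [[0,0,0,0,1,0,0],[0,0,0,0,1,0,0]],
])

```text
time: 5.52
position: [0.5266, -0.0724, 0.0176]
tool_rot: [1.005, 1.326, -1.004]
ft_force: [-0.7, -0.5, -0.4]
grip_width: 0.003
```

```bash
python3 -c "
from h import *
rel()"
```

```text
t 5.53 rel axis mm -149.7 -0.6 z 0.0176 F along/across/z -0.85 -0.31 -0.36 j [-0.48  0.31  0.64  1.98 -0.24  0.92 -1.01]
```

>>> servo_tool([
  [[0,0,0,0,1,0,0],[0,0,0,0,1,0,0]],
])

```text
time: 5.78
position: [0.527, -0.0723, 0.0176]
tool_rot: [1.004, 1.327, -1.005]
ft_force: [-2.0, 0.1, 1.3]
grip_width: 0.007
```

>>> servo_tool([
  [[0,0,0,0,1,0,0],[0,0,0,0,1,0,0]],
])

```text
time: 6.02
position: [0.5271, -0.0723, 0.0175]
tool_rot: [1.004, 1.329, -1.006]
ft_force: [-5.5, -0.8, 4.3]
grip_width: 0.008
```

>>> servo_tool([
  [[0,0,0,0,1,0,0],[0,0,0,0,1,0,0]],
])

```text
time: 6.28
position: [0.5271, -0.0722, 0.0174]
tool_rot: [1.003, 1.33, -1.007]
ft_force: [-7.2, -2.0, 6.4]
grip_width: 0.007
```

```bash
python3 -c "
from h import *
rel()
cv2.imwrite('pics/w2.png',cv2.resize(img('wrist')[60:330,100:420],(768,648))[:576])"
```

```text
t 6.28 rel axis mm -149.2 -0.6 z 0.0174 F along/across/z -7.43 -0.01 6.37 j [-0.48  0.32  0.64  1.97 -0.24  0.93 -1.01]
```

View pics/w2.png

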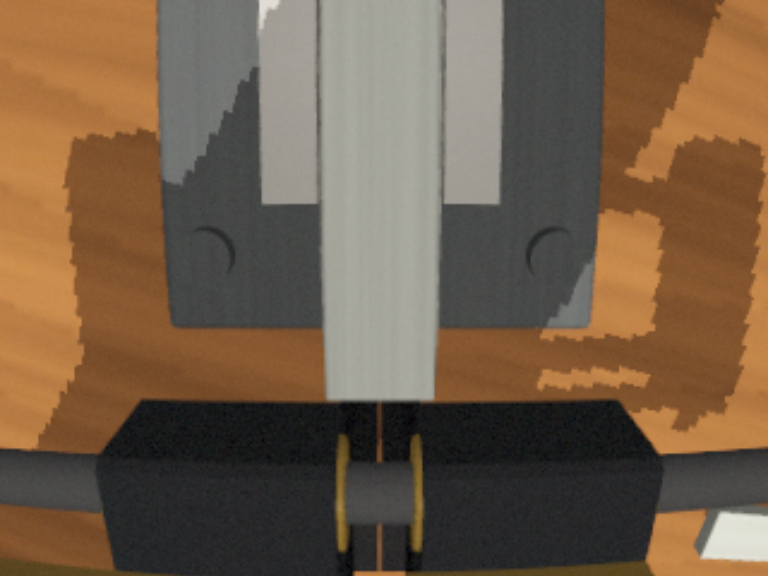

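A firm stop: the force along the channel rises to about -7.4 N while the position stays still. The picture shows the bar's rear (380,400) against the fingers. TCP is 149 mm before the axis, plus half a finger, so the rear is at about -140 mm, which is home. Backing off.

>>> servo_tool([
  [[0,0,0,0,-2,0,0],[0,0,0,0,-5,0,0],[0,0,0,0,-10,0,0],[0,0,0,0,-20,0,0],[0,0,0,0,-30,0,0]],
])

```text
time: 6.95
position: [0.4996, -0.08, 0.0175]
tool_rot: [1.005, 1.327, -1.004]
ft_force: [-0.7, -0.1, -0.4]
grip_width: 0.006
```

>>> servo_tool([
  [[0,0,0,-45,0,0,0],[0,0,0,-95,0,0,0],[0,0,0,-145,0,0,0],[0,0,0,-195,0,0,0],[0,0,0,-230,0,0,0]],
])

```text
time: 7.58
position: [0.5003, -0.0803, 0.2499]
tool_rot: [1.007, 1.325, -1.002]
ft_force: [0.3, -1.0, 0.2]
grip_width: 0.006
```

Run:
```python
from h import *
rel();go((.6707,-.032,.245))
t=img("top");cv2.imwrite("pics/top2.png",t)
f,cx,cy,P=cam("wrist");w=img("wrist")
cv2.imwrite("pics/w3.png",cv2.resize(w,(768,576)))
for nm,p in(("cap",(.6707,-.032,.195)),("homerear",tuple(np.array([.6707,-.032])-.14*D)+(.03,))):
    q=P[:3,:3].T@(np.array(p)-P[:3,3]);th=np.arccos(q[2]/np.linalg.norm(q));r=f*th/np.hypot(q[0],q[1]);print(nm,"w3 px",(q[0]*r+cx)*1.5,(q[1]*r+cy)*1.5)
```

```text
t 7.58 rel axis mm -177.1 -1.3 z 0.2499 F along/across/z 0.04 -1.03 0.23 j [-0.58 -0.02  0.69  1.78  0.01  1.38 -1.2 ]
t 7.58 pos [ 0.5003 -0.0803  0.2499] F [ 0.31 -0.98  0.23] j [-0.58 -0.02  0.69  1.78  0.01  1.38 -1.2 ] grip 0.006 row [ 0.3 -0.  -0.2] [  5.5 177.1  -0.3]
cap w3 px 385.0641059861375 -24.533499310789963
homerear w3 px 384.7169682113778 209.476395348016
```

View pics/w3.png

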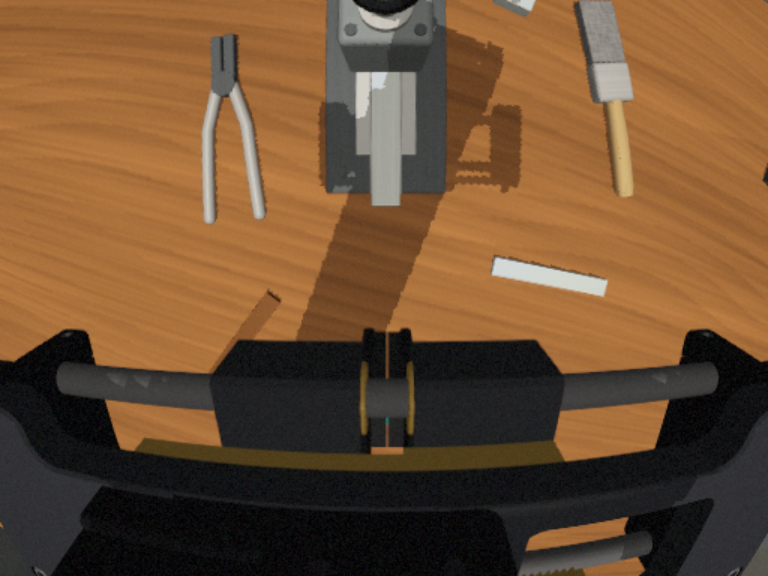

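The picture shows the bar's rear at (386,206) against a predicted (385,209) for home, and the cap centred ahead at x≈385. The bar stayed home. Moving over the cap.

>>> servo_tool([
  [[0,0,0,0,40,0,0],[0,0,0,0,80,0,0],[0,0,0,0,120,0,0],[0,0,0,0,155,0,0],[0,0,0,0,177,0,0]],
])

```text
time: 8.3
position: [0.6712, -0.0312, 0.2456]
tool_rot: [1.003, 1.328, -1.006]
ft_force: [-0.1, -1.3, -0.5]
grip_width: 0.003
```

>>> servo_tool([
  [[0,0,0,15,0,0,0],[0,0,0,30,0,0,0],[0,0,0,40,0,0,0],[0,0,0,45,0,0,0],[0,0,0,45,0,0,0]],
])

```text
time: 8.93
position: [0.6703, -0.0317, 0.2025]
tool_rot: [1.005, 1.327, -1.004]
ft_force: [0.5, 0.3, 0.3]
grip_width: 0.002
```

Run:
```python
from h import *
rel()
s=img("scene");t=img("top");w=img("wrist")
a=cv2.resize(s[130:260,150:300],(450,390),interpolation=2);b=cv2.resize(w[120:384,120:400],(345,390))
cv2.imwrite("pics/c4.png",np.hstack([a,b]))
rel()
```

```text
t 8.93 rel axis mm -0.3 0.3 z 0.2025 F along/across/z 0.58 0.13 0.29 j [-0.49  0.43  0.68  1.44 -0.27  1.36 -1.1 ]
t 9.07 rel axis mm 0.3 0.1 z 0.2033 F along/across/z 0.01 -0.25 -0.07 j [-0.49  0.43  0.68  1.44 -0.27  1.36 -1.1 ]
```

View pics/c4.png

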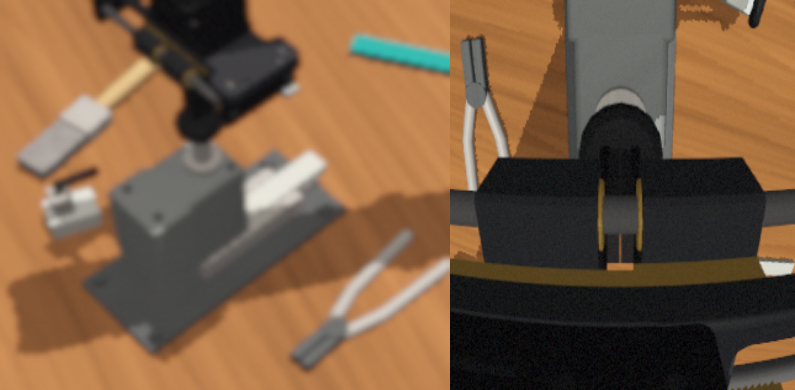

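The fingers stand centred over the cap. Pressing in small steps.

>>> servo_tool([
  [[0,0,0,3,0,0,0],[0,0,0,6,0,0,0],[0,0,0,9,0,0,0],[0,0,0,12,0,0,0],[0,0,0,14,0,0,0]],
])

```text
time: 9.7
position: [0.6707, -0.0317, 0.1886]
tool_rot: [1.005, 1.327, -1.004]
ft_force: [-0.8, -0.2, 1.8]
grip_width: 0.003
```

>>> servo_tool([
  [[0,0,0,1,0,0,0],[0,0,0,2,0,0,0],[0,0,0,2,0,0,0]],
])

```text
time: 10.07
position: [0.6707, -0.0317, 0.1866]
tool_rot: [1.004, 1.327, -1.004]
ft_force: [-0.4, 0.0, 2.8]
grip_width: 0.002
```

>>> servo_tool([
  [[0,0,0,1,0,0,0],[0,0,0,2,0,0,0],[0,0,0,2,0,0,0]],
])

```text
time: 10.45
position: [0.6707, -0.0317, 0.1845]
tool_rot: [1.004, 1.327, -1.004]
ft_force: [-0.4, 0.0, 2.5]
grip_width: 0.003
```

>>> servo_tool([
  [[0,0,0,1,0,0,0],[0,0,0,2,0,0,0],[0,0,0,2,0,0,0]],
])

```text
time: 10.82
position: [0.6707, -0.0318, 0.1825]
tool_rot: [1.004, 1.327, -1.004]
ft_force: [-0.7, 0.5, 2.1]
grip_width: 0.005
```

>>> servo_tool([
  [[0,0,0,1,0,0,0],[0,0,0,2,0,0,0],[0,0,0,2,0,0,0]],
])

```text
time: 11.2
position: [0.6707, -0.0317, 0.1805]
tool_rot: [1.005, 1.327, -1.004]
ft_force: [-0.1, 0.6, 2.3]
grip_width: 0.003
```

>>> servo_tool([
  [[0,0,0,1,0,0,0],[0,0,0,2,0,0,0],[0,0,0,2,0,0,0]],
])

```text
time: 11.58
position: [0.6707, -0.0318, 0.1785]
tool_rot: [1.004, 1.327, -1.004]
ft_force: [0.0, 0.9, 2.4]
grip_width: 0.004
```

>>> servo_tool([
  [[0,0,0,1,0,0,0],[0,0,0,2,0,0,0],[0,0,0,2,0,0,0]],
])

```text
time: 11.95
position: [0.6707, -0.0317, 0.1765]
tool_rot: [1.004, 1.327, -1.004]
ft_force: [-0.1, 0.1, 3.4]
grip_width: 0.007
```

>>> servo_tool([
  [[0,0,0,1,0,0,0],[0,0,0,2,0,0,0],[0,0,0,2,0,0,0]],
])

```text
time: 12.32
position: [0.6707, -0.0317, 0.1748]
tool_rot: [1.005, 1.327, -1.004]
ft_force: [-1.0, 0.1, 3.6]
grip_width: 0.007
```

>>> servo_tool([
  [[0,0,0,1,0,0,0],[0,0,0,1,0,0,0]],
])

```text
time: 12.58
position: [0.6707, -0.0318, 0.1742]
tool_rot: [1.005, 1.327, -1.004]
ft_force: [-2.7, 0.9, 6.6]
grip_width: 0.003
```

>>> servo_tool([
  [[0,0,0,1,0,0,0],[0,0,0,1,0,0,0]],
])

```text
time: 12.82
position: [0.6707, -0.0317, 0.1733]
tool_rot: [1.005, 1.327, -1.004]
ft_force: [-1.8, 0.8, 7.4]
grip_width: 0.003
```

>>> servo_tool([
  [[0,0,0,1,0,0,0],[0,0,0,1,0,0,0]],
])

```text
time: 13.08
position: [0.6708, -0.0318, 0.1725]
tool_rot: [1.005, 1.327, -1.004]
ft_force: [-2.1, 0.3, 6.6]
grip_width: 0.006
```

>>> servo_tool([
  [[0,0,0,1,0,0,0],[0,0,0,1,0,0,0]],
])

```text
time: 13.32
position: [0.6708, -0.0318, 0.1716]
tool_rot: [1.005, 1.327, -1.004]
ft_force: [-1.7, 1.4, 8.3]
grip_width: 0.003
```

>>> servo_tool([
  [[0,0,0,1,0,0,0],[0,0,0,1,0,0,0]],
])

```text
time: 13.58
position: [0.6708, -0.0318, 0.1707]
tool_rot: [1.005, 1.327, -1.004]
ft_force: [-2.7, 0.0, 8.2]
grip_width: 0.007
```

>>> servo_tool([
  [[0,0,0,0.7,0,0,0],[0,0,0,0.7,0,0,0]],
])

```text
time: 13.82
position: [0.6708, -0.0318, 0.1701]
tool_rot: [1.005, 1.327, -1.004]
ft_force: [-2.5, 0.6, 8.5]
grip_width: 0.01
```

>>> servo_tool([
  [[0,0,0,0.5,0,0,0],[0,0,0,0.5,0,0,0]],
])

```text
time: 14.08
position: [0.6708, -0.0317, 0.1697]
tool_rot: [1.005, 1.327, -1.004]
ft_force: [-3.1, 0.4, 9.2]
grip_width: 0.003
```

>>> servo_tool([
  [[0,0,0,0.5,0,0,0],[0,0,0,0.5,0,0,0]],
])

```text
time: 14.32
position: [0.6708, -0.0318, 0.1695]
tool_rot: [1.005, 1.327, -1.004]
ft_force: [-2.8, 1.0, 11.1]
grip_width: 0.005
```

>>> servo_tool([
  [[0,0,0,0.5,0,0,0],[0,0,0,0.5,0,0,0]],
])

```text
time: 14.58
position: [0.6708, -0.0318, 0.1693]
tool_rot: [1.005, 1.326, -1.003]
ft_force: [-4.2, 1.6, 12.3]
grip_width: 0.008
```

>>> servo_tool([
  [[0,0,0,0.5,0,0,0],[0,0,0,0.5,0,0,0]],
])

```text
time: 14.82
position: [0.6708, -0.0317, 0.1691]
tool_rot: [1.005, 1.326, -1.003]
ft_force: [-3.9, 1.3, 13.1]
grip_width: 0.001
```

>>> servo_tool([
  [[0,0,0,0.7,0,0,0],[0,0,0,0.7,0,0,0],[0,0,0,0.7,0,0,0]],
])

```text
time: 15.2
position: [0.6708, -0.0318, 0.1688]
tool_rot: [1.006, 1.326, -1.003]
ft_force: [-5.1, 0.7, 15.1]
grip_width: 0.002
```

>>> servo_tool([
  [[0,0,0,0,0,0,0],[0,0,0,0,0,0,0],[0,0,0,0,0,0,0]],
])

```text
time: 15.58
position: [0.6708, -0.0318, 0.1688]
tool_rot: [1.006, 1.326, -1.003]
ft_force: [-4.6, 1.4, 14.9]
grip_width: 0.008
```

>>> servo_tool([
  [[0,0,0,0,0,0,0],[0,0,0,0,0,0,0],[0,0,0,0,0,0,0],[0,0,0,0,0,0,0]],
])

```text
time: 16.08
position: [0.6708, -0.0318, 0.1688]
tool_rot: [1.006, 1.326, -1.003]
ft_force: [-4.8, -0.1, 14.9]
grip_width: 0.006
```

>>> servo_tool([
  [[0,0,0,0.3,0,0,0],[0,0,0,0.3,0,0,0],[0,0,0,0.3,0,0,0],[0,0,0,0.3,0,0,0],[0,0,0,0.3,0,0,0]],
])

```text
time: 16.7
position: [0.6708, -0.0318, 0.1687]
tool_rot: [1.006, 1.326, -1.003]
ft_force: [-3.7, 1.7, 15.1]
grip_width: 0.003
```

Held at about 15 N for 1.5 s. Releasing slowly, straight up.

>>> servo_tool([
  [[0,0,0,-3,0,0,0],[0,0,0,-6,0,0,0],[0,0,0,-10,0,0,0],[0,0,0,-15,0,0,0],[0,0,0,-20,0,0,0]],
])

```text
time: 17.32
position: [0.6707, -0.0317, 0.1859]
tool_rot: [1.004, 1.327, -1.004]
ft_force: [0.6, -0.4, 2.8]
grip_width: 0.004
```

>>> servo_tool([
  [[0,0,0,-5,0,0,0],[0,0,0,-12,0,0,0],[0,0,0,-25,0,0,0],[0,0,0,-45,0,0,0],[0,0,0,-60,0,0,0]],
])

```text
time: 17.95
position: [0.671, -0.032, 0.2479]
tool_rot: [1.005, 1.325, -1.003]
ft_force: [0.5, 0.5, -0.8]
grip_width: 0.006
```

>>> servo_tool([
  [[0,0,0,0,-40,0,0],[0,0,0,0,-80,0,0],[0,0,0,0,-120,0,0],[0,0,0,0,-155,0,0],[0,0,0,0,-177,0,0]],
])

```text
time: 18.58
position: [0.499, -0.0808, 0.2469]
tool_rot: [1.007, 1.326, -1.004]
ft_force: [0.5, 0.6, -0.3]
grip_width: 0.006
```

Run:
```python
from h import *
rel()
s=img("scene");w=img("wrist");t=img("top")
def cap(im,x0,y0,x1,y1):
    m=np.zeros(im.shape[:2],np.uint8); m[y0:y1,x0:x1]=(im[y0:y1,x0:x1].max(2)<45)*255
    c=max(cv2.findContours(m,0,2)[0],key=cv2.contourArea); return cv2.minEnclosingCircle(c)
print("scene cap before/after",cap(cv2.imread("pics/scene_raw.png"),200,158,232,182),cap(s,200,158,232,182))
f,cx,cy,P=cam("wrist");p=tuple(np.array([.6707,-.032])-.14*D)+(.03,)
q=P[:3,:3].T@(np.array(p)-P[:3,3]);th=np.arccos(q[2]/np.linalg.norm(q));r=f*th/np.hypot(q[0],q[1]);px=(q[0]*r+cx,q[1]*r+cy);print("home rear px",px)
a=cv2.resize(s[130:260,150:300],(450,390),interpolation=2);b=cv2.resize(w[0:200,160:336],(343,390))
cv2.imwrite("pics/c5.png",np.hstack([a,b]))
print("in crop",450+(px[0]-160)*1.95,px[1]*1.95)
```

```text
t 18.57 rel axis mm -178.4 -1.4 z 0.2469 F along/across/z 0.64 0.47 -0.34 j [-0.62 -0.03  0.73  1.79  0.02  1.37 -1.2 ]
scene cap before/after ((215.6904754638672, 170.8015899658203), 5.746758937835693) ((216.2118682861328, 171.41525268554688), 5.817694187164307)
home rear px (np.float64(257.4981407786096), np.float64(137.6382471413969))
in crop 640.1213745182887 268.39458192572397
```

View pics/c5.png

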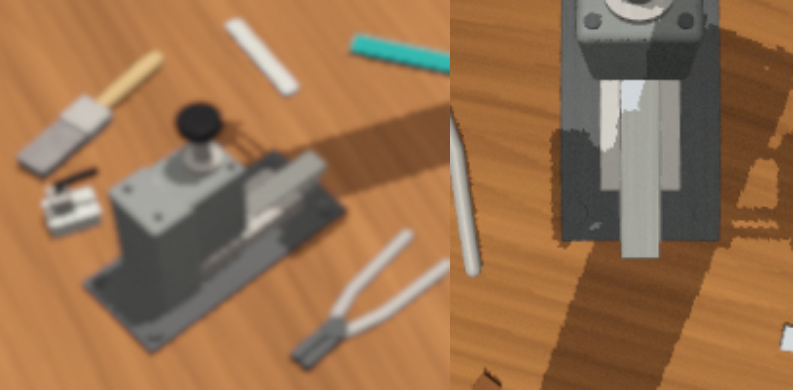

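The cap is back up in the scene view, at the same pixel within 0.6. The wrist view shows the rear end at y≈258 in the crop against 268 predicted, but the arm was still settling. I'll recheck it at rest by numbers.

Run:
```python
from h import *
f,cx,cy,P=cam("wrist");w=img("wrist");rel()
col=w[110:160,253:262].astype(float).mean(1);sat=col.max(1)-col.min(1)
v=110+np.argmax(np.diff(sat))+.5;print("rear row",v,sat.round()[10:35])
a=np.array([257.5-cx,v+.5-cy]);r=np.hypot(*a);th=r/f;d=P[:3,:3]@np.array([*(np.sin(th)*a/r),np.cos(th)])
p=P[:3,3]+d*(.03-P[2,3])/d[2];print(p,"rel axis",(p[:2]-[.6707,-.032])@D)
t=img("top");o=cv2.imread("pics/top2.png")
for x in(t,o):
  h=cv2.cvtColor(x,cv2.COLOR_BGR2HSV);print("top rear sat",h[200:226:1,301:304,1].mean(1).round())
print(onplane("top",302.5,215,.03)@np.array([*D,0])-np.array([.6707,-.032])@D)
```

```text
t 18.77 rel axis mm -176.3 -0.8 z 0.2468 F along/across/z 0.72 -0.35 0.06 j [-0.62 -0.02  0.72  1.79  0.01  1.37 -1.19]
rear row 135.5 [ 9.  9.  9. 10.  9. 10.  9.  9. 10.  9.  9. 10. 10. 10.  9. 37. 78. 80.
 81. 82. 83. 82. 82. 79. 77.]
[ 0.53776392 -0.06860692  0.03      ] rel axis -0.13788425780018496
top rear sat [ 38.  16.  28.  25.  30.  20.  31.  34.  30.  35.  25.  75.  98.  88.
 105.  89. 126. 196. 150. 128.  93. 101.  71. 198.  62.  81.]
top rear sat [ 29.  20.  29.  32.  28.  22.  23.  33.  21.  72.  38.  81.  94.  90.
 126. 189. 111. 192. 183.  77.  62.  65. 173. 196.  18.  49.]
-0.15327075697031722
```

At rest the rear end measures -138 mm from the axis. Home is -140, and the difference is within calibration. The top view shows the same rear row as before the press. Handing in.

```bash
python3 -c "
from h import *
print(close_job())"
```

```text
the job is handed in; nothing more can be done
None
```

I pushed the bar home, pressed and held the plunger at about 15 N, let it come back up, and handed the job in at about 19 s of the 58 s allowed. No verdict is reported.

- **Bar:** It stopped firmly against the end stop, with about 7 N back along the channel and no further movement.
- **Press:** Using closed fingers, I met the soft stop about 21 mm down and the firm stop about 25–26 mm down. I held about 15 N for about 1.5 s; the highest reading I saw was 15.1 N, with roughly 1 N of noise in the force readings. I then let go slowly.
- **Last checks:** The cap is back within 0.6 pixel of where it started in the scene view. The bar's rear end measures -138 mm from the plunger's axis (home is -140 mm, calibration about 2 mm), and it is in the same place in the top view as before the press. The robot is clear of everything. The pliers, clamp block and brush look undisturbed in the pictures; I did not measure them.
- **Disagreement:** One wrist picture put the rear end about 5 pixels further forward than expected, because the arm was still settling. The repeat at rest brought that down to about 2 pixels (2 mm).

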